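Drag a dropped glass disc out from under the bench riser

TASK

A rimmed glass disc has slid to the back under the low clear riser, where no hand fits. Take the flat probe by its upright grip, slide its blade under the riser, press the rubber pad gently on top of the disc (the glass cracks if it is pressed hard; feel for it, as the blade is a little bent) and drag the disc over the worktop until it is wholly out in front of the riser. Then set the probe down flat on the worktop, off the disc, and let go; do not touch the disc with the fingers, and do not bump the riser or disturb the bottle, the vial and the dish.

Things in the scene. Friction and masses are not known exactly. Their poses are not given: they have to be found in the camera images.
- disc_center (a point): centre, 6 mm up, of the loose disc: glass in a dark steel rim, 44 mm across, 12 mm thick, 45 to 100 g, flat on the worktop 2 to 10 mm from the riser's back wall, so nothing can hook behind it. The probe's pad drags it by friction if pressed on it with over about 3 N (5 to 7 N is right; with less the pad slides over it). The glass cracks above 9 N.
- probe_grip (a point): centre of the loose probe's upright grip, 45 mm above its underside; x along the blade to its end, z up. The grip, 24 (x) by 16 mm (y), reaches from 8 to 66 mm above the underside. Pinch it across y, firmly (a push on the pad pitches it in the fingers). It stands by itself on a steel foot 40 (x) by 50 (y) by 8 mm. A grip force of about 100 N holds it.
- shelf: the fixed low riser on the worktop: clear top 120 mm deep (x) by 420 mm long (y), its underside 36 mm and its top 42 mm above the worktop; white end walls 10 mm thick and a white back wall whose inner face is at x = +52 mm. Origin: on the worktop under its centre; x points from its open front (x = -60 mm) to its back, y along it, z up.
- shelf_front (a point): middle of the riser's open front edge, at the height of the underside of its top (36 mm above the worktop); axes as the riser's.
- reagent_bottle: amber bottle with white cap, 40 mm across, 60 mm high, standing on the riser near its +y end; bystander. Origin: centre of its underside.
- vial: amber vial with black cap, 28 mm across, 45 mm high, on the worktop to the right (-y); bystander. Origin: centre of its underside.
- dish: clear open dish, 80 mm across, 16 mm high, on the worktop to the left (+y); bystander. Origin: centre of its underside.
- probe: the whole probe, 245 g; origin: centre of its foot's underside, axes as at the grip. A flat spring-steel blade, 24 mm wide, 2.5 thick, runs from the foot to x = 158 mm; below it a rubber pad, 24 (x) by 28 mm, is centred at x = 145. The blade is a little bent: the pad's underside is 0 to 10 mm higher than the foot's, unmeasured, to be felt; blade top 7.5 above that. The pad gives 1 mm per 3 to 6 N.
- disc: the disc itself: origin at the centre of its underside, z up.
Things that resemble listed ones, but are neither listed nor needed, are in the scene too. Several things look just like the probe: the one meant starts farthest to the robot's right.

How it is judged:
On the way, in this order (a step that is already met when the one before it is completed fails the run):
1. the probe presses on the disc while the disc is still under the riser (contact force between probe and disc above 1 N and x of disc_center in the frame of shelf above -0.02 m), for 0.2 s.
2. the disc is wholly out in front of the riser (x of disc_center in the frame of shelf below -0.084 m), for 0.2 s.
At the end, for the whole second after the job is handed in: The disc lies flat and at rest on the worktop, wholly in front of the riser's front edge (by 2 mm or more), and the probe stands flat (within 0.06 rad and 4 mm) and at rest on the worktop, off the disc, released (x of disc_center in the frame of shelf below -0.084 m and height (world z) of disc between -0.004 and 0.004 m and angle between disc's own z axis and vertical below 0.1 rad and linear speed of each of disc, probe below 0.01 m/s and height (world z) of probe between -0.004 and 0.004 m and angle between probe's own z axis and vertical below 0.06 rad and contact force between probe and disc below 0.05 N); the robot touches nothing.
It fails at once if the probe presses on the disc with more than 9 N (contact force between probe and disc above 9 N).
It fails at once if the fingers touch the disc (contact force between the fingers and disc above 0.5 N).
It fails at once if the riser is bumped (over 10 N) by the probe or the robot (contact force between any of probe, the arm, the fingers and shelf above 10 N).
It fails at once if the bottle, the vial or the dish is moved by more than 15 mm (distance of any of reagent_bottle, vial, dish from where it was at the start of the episode above 0.015 m).
It also fails if it takes over 64 s, if anything falls off the work surface, if the arm or the gripper's body presses on something with over 40 N, if the wrist force passes 120 N, or if a joint passes its speed limit or range.

ROBOT

A 6-joint arm with a two-finger parallel gripper is mounted at the origin on the work surface. World frame = base frame: x ahead of the robot, y to its left, z up, the work surface at z = 0. Lengths are in m, angles in rad, forces in N, time in s.
With the tool pointing down it reaches from about 0.3 to 0.775 m from the base axis. Payload 14.6 kg.
Tool frame: the origin (TCP) lies on the centre line of the jaws, within the pads' length; the fingertips stand 19 mm ahead of it and the grasp point (between the pads) is the TCP; z points along the fingers, y is the direction in which the jaws open and shut (so a half turn about z gives the same grasp; the last joint's range is limited). The gripper opens to 94 mm and grips with 3 to 60 N. Pads are 16 mm wide; open, the fingers measure 119 mm over their backs; the gripper's body (75 mm by 177 mm) begins 78 mm behind the grasp point.
Start: joints at [1.262, 0.3, 1.521, -0, 1.321, -0.067], TCP at [0.132, 0.534, 0.224] pointing down, gripper open.
Joint ranges: [-3.03, 3.03], [-0.79, 2.21], [0.23, 2.52], [-1.04, 4.18], [0, 3.07], [-2.55, 2.55]. Speed limits (rad/s): [2.22, 2.22, 2.57, 3.14, 3.14, 3.14].

INTERFACE

Orientations are given as [roll, pitch, yaw] about the fixed x, y, z axes, in that order (R = Rz(yaw) Ry(pitch) Rx(roll)).
In Python, from station import ctrl gives the robot as it stands. The module is installed in compiled form; this text tells all that it offers.
- The arm moves only by the shell command python3 -m creep 'ROWS' [FORCE]. ROWS is a JSON object of lists of equal length, an entry for each row: "translation": the shift along the world's x, y, z in mm, a list of three; "yaw": the turn about the world's z in rad; "gripper": the closure in counts, from 0 (fully open) to 255 (shut). A call has 1 to 5 rows; each row is the pose to reach, as a shift and turn from the pose measured when the call began; what a row does not reach only later rows make up. A row lasts 1/12 s, in which the tool goes at most 41.7 mm and 7.16 degrees, less where a joint would pass 70% of its speed; a pose out of reach is approached as far as the arm can. A call with a gripper value outside its range is refused whole. The fingers move at their own pace and stop on an object; FORCE is the grip in N (left out, the last holds). Time passes only in rows, so rows that repeat a pose let the fingers close. It gives the time, the measured TCP pose, the force and the opening at its end, in the units of the state.
- ctrl.get_obs(): the state, without advancing time (a new reading comes with each control period).
- ctrl.camera(name): name is "scene" or "side" or "wrist"; returns a dict with "pixels" (480x640x3 uint8, red, green, blue), "depth" (480x640 float32, m along the optical axis (not along the pixel's ray), 0 where there is no reading), "fx", "fy", "cx", "cy" (pixels), "R" (3x3) and "t" (3): a world point X has camera coordinates R X + t; the wrist camera has in their place "tool_from_camera" (4x4, takes a point from camera to tool coordinates, whose origin is the TCP and whose axes are the flange's). Camera axes: x right, y down, z forward; pixel columns grow to the right and rows downward; lengths in m; the calibration is good to about 2 mm. A picture is of the moment at which its call begins: read the wrist's pose just before it.
- ctrl.hand_in(): hands the job in, once; it reports no verdict.
The state is a dict: "time_s": time; "qpos": joint angles; "joint_vel": joint speeds; "tau": joint torques, N m; "ee_pos": TCP position; "eef_rot": TCP orientation; "force": force on the tool from outside, world axes, zero at the start; "moment": the same for the moment, N m; "grip_width": finger opening in m.
Only numpy, scipy, OpenCV 4.12 (cv2) and the standard library are available. Lean on these libraries where they do the work, as an engineer would, in place of code of your own. Each camera call takes 0.05 s, during which the arm holds its last target. There are 200 camera calls.

## Working session

There is one attempt and no reset: what is moved stays moved. The work goes in short steps, Python scripts to look and compute and a shell command to move; the robot and the scene stay as the last step left them, time stands still between calls to the robot, and variables do not carry over. Pictures are saved under pics/ and viewed, about 8 in all and at most 12, crops included, and the job is handed in when it is done.

```bash
mkdir -p pics; cat > h.py <<'E'
from station import ctrl
import numpy as np, cv2
from scipy.spatial.transform import Rotation as Ro
def grab(n):
    o=ctrl.get_obs(); c=ctrl.camera(n)
    if n=="wrist":
        T=np.eye(4);T[:3,:3]=Ro.from_euler('xyz',o['eef_rot']).as_matrix();T[:3,3]=o['ee_pos']
        W=T@np.array(c['tool_from_camera'])
    else:
        W=np.eye(4);W[:3,:3]=np.array(c['R']).T;W[:3,3]=-W[:3,:3]@np.array(c['t'])
    c['W']=W; return c
def save(c,f,crop=None,s=1):
    p=c['pixels'][:,:,::-1]
    if crop: x0,y0,x1,y1=crop;p=p[y0:y1,x0:x1]
    cv2.imwrite('pics/'+f,cv2.resize(p,None,fx=s,fy=s,interpolation=cv2.INTER_CUBIC))
def pd(c,u,v):
    z=np.median([a for a in c['depth'][v-1:v+2,u-1:u+2].ravel() if a>0] or [0])
    q=np.array([(u-c['cx'])/c['fx']*z,(v-c['cy'])/c['fy']*z,z,1]);return (c['W']@q)[:3]
def pz(c,u,v,h):
    d=c['W'][:3,:3]@np.array([(u-c['cx'])/c['fx'],(v-c['cy'])/c['fy'],1]);o=c['W'][:3,3]
    return o+d*(h-o[2])/d[2]
E
python3 - <<'E'
from h import *
import pickle
for n in("scene","side"):
    c=grab(n);save(c,n+'.png');pickle.dump(c,open(n+'.pkl','wb'));print(n,c['W'].round(3))
print(ctrl.get_obs())
E
```

```text
scene [[ 0.872  0.397 -0.286  0.799]
 [ 0.49  -0.698  0.522 -0.471]
 [ 0.008 -0.595 -0.803  0.992]
 [ 0.     0.     0.     1.   ]]
side [[-0.688 -0.444  0.575 -0.342]
 [-0.726  0.403 -0.558  0.917]
 [ 0.016 -0.801 -0.599  0.881]
 [ 0.     0.     0.     1.   ]]
{'time_s': 0.1, 'qpos': array([ 1.26241268e+00,  3.00422509e-01,  1.52151860e+00, -1.97868980e-05,
        1.32070587e+00, -6.65859328e-02]), 'joint_vel': array([-0.00015304, -0.00106053, -0.00232387,  0.00043949,  0.00100546,
       -0.00013257]), 'tau': array([ 1.64318983e-03, -5.32645476e+01, -3.53285336e+01,  7.09679537e-02,
        2.35953648e-02, -5.08026960e-05]), 'ee_pos': array([0.13163035, 0.53379179, 0.2239394 ]), 'eef_rot': array([-3.14053938e+00, -5.10280565e-05,  2.89979982e+00]), 'force': array([ 0.23310259, -0.9563869 ,  0.08544468]), 'moment': array([ 0.03164633, -0.01505408,  0.05159356]), 'grip_width': 0.09401378484039259}
```

View pics/scene.png

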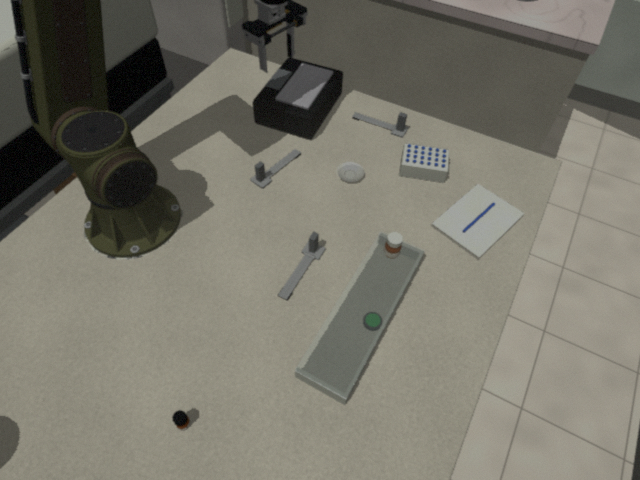

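View pics/side.png

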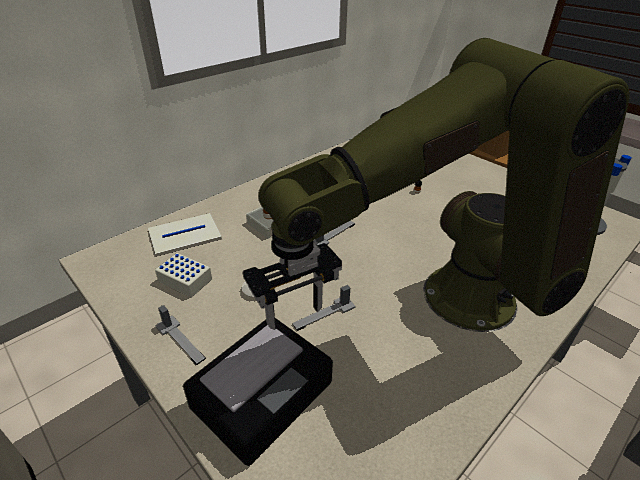

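The scene view shows three probe-like objects, with grips at (313,243), (260,173) and (402,122). The riser runs from (400,245) to (325,385), with a green disc under it at (372,320). The bottle is at (394,244), the dish at (351,172) and the vial at (181,419). The side view is mostly hidden by the arm.

```bash
python3 - <<'E'
from h import *
import pickle
c=pickle.load(open('scene.pkl','rb'))
for n,u,v,h in [("gripA top",314,237,.066),("gripB",260,166,.066),("gripC",403,116,.066),("A bladeend",286,295,.006),("B end",298,153,.006),("C end",355,117,.006),("disc",372,320,.012),("bottlecap",394,239,.102),("vial",180,416,.045),("dish",351,172,.008),
 ("FL top",383,236,.042),("BL",424,255,.042),("FR",297,373,.042),("BR",347,398,.042)]:
    print(n,pz(c,u,v,h).round(3),pd(c,u,v).round(3))
save(c,'crop.png',(250,210,440,410),3)
E
```

```text
gripA top [0.47  0.143 0.066] [0.47  0.143 0.066]
gripB [0.224 0.282 0.066] [0.223 0.283 0.065]
gripC [0.481 0.673 0.066] [0.481 0.675 0.065]
A bladeend [ 0.475 -0.     0.006] [ 0.476 -0.001  0.009]
B end [0.255 0.433 0.006] [0.256 0.433 0.007]
C end [0.33  0.666 0.006] [0.329 0.667 0.005]
disc [0.681 0.038 0.012] [0.685 0.022 0.042]
bottlecap [0.648 0.207 0.102] [0.648 0.207 0.102]
vial [ 0.448 -0.351  0.045] [ 0.449 -0.351  0.047]
dish [0.428 0.439 0.008] [0.427 0.443 0.004]
FL top [0.61  0.247 0.042] [0.61  0.247 0.042]
BL [0.721 0.244 0.042] [ 0.717  0.276 -0.   ]
FR [ 0.601 -0.164  0.042] [ 0.599 -0.16   0.03 ]
BR [ 0.714 -0.159  0.042] [ 0.712 -0.152  0.02 ]
```

View pics/crop.png

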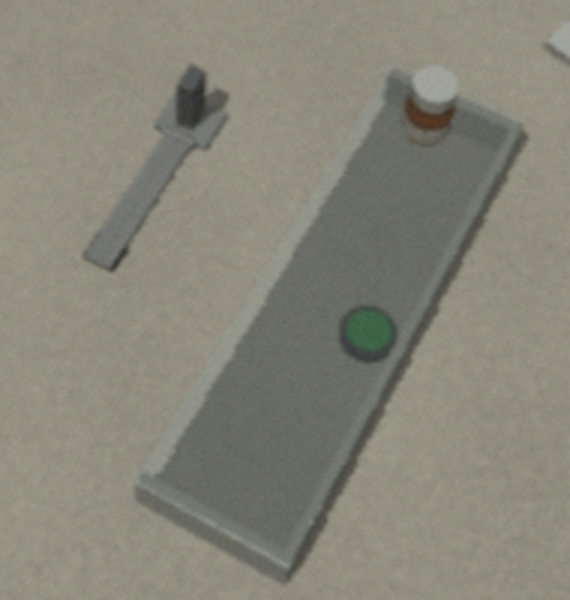

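The three grips stand at 66 mm and the blade ends near 6 mm, so the heights agree. The target probe is A, with the lowest y: its grip is at (0.470, 0.143) and its blade points along -y. The riser's yaw is about -0.02 and its centre about (0.661, 0.042). The disc is near (0.683, 0.038). I'll move above the probe now.

```bash
python3 -m creep '{"translation":[[26,-30,0],[52,-60,0],[78,-90,0],[104,-120,0],[130,-150,0]],"yaw":[-0.11,-0.22,-0.33,-0.44,-0.55],"gripper":[0,0,0,0,0]}'
python3 -m creep '{"translation":[[26,-30,0],[52,-60,0],[78,-90,0],[104,-120,0],[130,-150,0]],"yaw":[-0.11,-0.22,-0.33,-0.44,-0.55],"gripper":[0,0,0,0,0]}'
python3 -m creep '{"translation":[[26,-30,0],[52,-60,0],[78,-91,0],[78,-91,0],[78,-91,0]],"yaw":[-0.11,-0.2,-0.23,-0.23,-0.23],"gripper":[0,0,0,0,0]}'
python3 - <<'E'
from h import *
import pickle
o=ctrl.get_obs();print(o['ee_pos'],o['eef_rot'],o['force'])
c=grab('wrist');save(c,'w1.png');pickle.dump(c,open('w1.pkl','wb'));print(c['W'].round(3))
E
```

```text
time_s: 0.52
ee_pos: [0.2623, 0.3822, 0.2238]
eef_rot: [-3.14, 0.0, 2.345]
force: [0.9, -0.2, 0.1]
grip_width: 0.0941
time_s: 0.93
ee_pos: [0.3931, 0.2303, 0.2237]
eef_rot: [-3.14, 0.0, 1.789]
force: [0.7, -0.5, 0.1]
grip_width: 0.0939
time_s: 1.35
ee_pos: [0.4716, 0.1379, 0.2231]
eef_rot: [-3.139, 0.0, 1.556]
force: [0.0, 0.4, -0.7]
grip_width: 0.0941
[0.47161258 0.13792042 0.2231322 ] [-3.13897742e+00  2.38698034e-04  1.55632986e+00] [ 0.00327775  0.37730576 -0.72620641]
[[ 1.    -0.014 -0.007  0.472]
 [-0.015 -0.964 -0.265  0.217]
 [-0.003  0.265 -0.964  0.384]
 [ 0.     0.     0.     1.   ]]
```

View pics/w1.png

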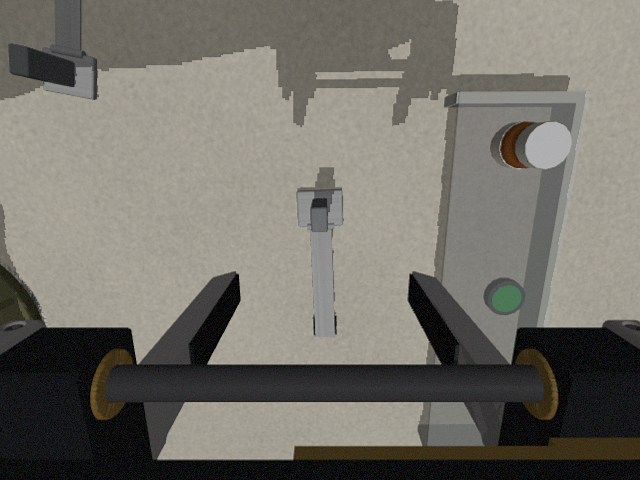

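The wrist view shows the probe's foot around (320,207), its grip top near (320,203) and its blade end at (325,335). The disc is at (505,296) and the riser's front edge runs from (449,100) to (428,350).

```bash
python3 - <<'E'
from h import *
import pickle
c=pickle.load(open('w1.pkl','rb'))
for n,u,v,h in [("grip top",319,203,.066),("grip front",319,220,.04),("footTL",298,189,.008),("footTR",342,189,.008),("footBR",343,226,.008),("footBL",299,227,.008),("endL",314,335,.008),("endR",336,335,.008),("blade mid",322,280,.007),("disc",505,297,.012),("F far",456,95,.042),("F near",440,250,.042),("F nearer",431,325,.042),("backTL",583,94,.042),("bk",558,250,.042)]:
    print(n,pz(c,u,v,h).round(4),pd(c,u,v).round(4))
# blade height profile along y
for v in range(235,345,10): print(v,pd(c,int(320+(v-230)*.05),v).round(4))
save(c,'w1c.png',(280,170,360,350),3.3)
E
```

```text
grip top [0.4664 0.1634 0.066 ] [0.466  0.1603 0.0474]
grip front [0.4655 0.1417 0.04  ] [0.4661 0.1474 0.0666]
footTL [0.4428 0.1694 0.008 ] [0.4423 0.1686 0.0022]
footTR [0.4905 0.1687 0.008 ] [0.4908 0.1678 0.0014]
footBR [0.4915 0.1275 0.008 ] [0.4919 0.1258 0.0008]
footBL [0.4424 0.127  0.008 ] [0.4419 0.1254 0.0011]
endL [ 0.4562 -0.0085  0.008 ] [ 0.4559 -0.0124  0.0015]
endR [ 0.483  -0.0089  0.008 ] [ 0.4832 -0.013   0.0012]
blade mid [0.4671 0.0628 0.007 ] [0.4671 0.0639 0.0095]
disc [0.6803 0.0407 0.012 ] [0.6631 0.0552 0.0427]
F far [0.5936 0.2577 0.042 ] [0.5958 0.2584 0.0358]
F near [0.59   0.1086 0.042 ] [0.604  0.0957 0.0011]
F nearer [0.5865 0.0224 0.042 ] [0.5176 0.1397 0.2488]
backTL [0.7099 0.2567 0.042 ] [0.7084 0.2565 0.0442]
bk [0.7116 0.1069 0.042 ] [0.7112 0.1071 0.0426]
235 [0.4657 0.1176 0.0085]
245 [0.4655 0.1062 0.0094]
255 [0.4664 0.0939 0.0082]
265 [0.4662 0.082  0.0087]
275 [0.4672 0.07   0.0094]
285 [0.467  0.0574 0.009 ]
295 [0.468  0.045  0.0097]
305 [0.4678 0.0322 0.0096]
315 [0.4688 0.0189 0.0092]
325 [0.4686 0.0061 0.0101]
335 [ 0.4696 -0.0075  0.01  ]
```

View pics/w1c.png

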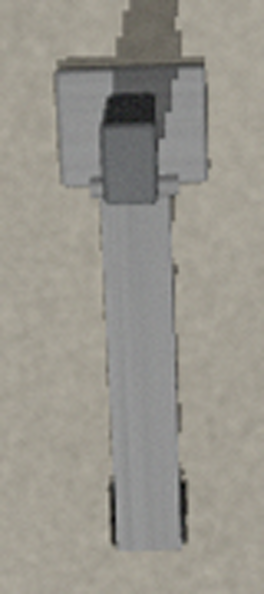

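```bash
python3 -m creep '{"translation":[[-5,10,-30],[-5,10,-65],[-5,10,-100],[-5,10,-120],[-5,10,-120]],"yaw":[0.033,0.033,0.033,0.033,0.033],"gripper":[0,0,0,0,0]}'
python3 -m creep '{"translation":[[0,0,-25],[0,0,-45],[0,0,-60],[0,0,-60],[0,0,-60]],"yaw":[0,0,0,0,0],"gripper":[0,0,0,0,0]}'
python3 -m creep '{"translation":[[0,0,0],[0,0,0],[0,0,0],[0,0,0],[0,0,0]],"yaw":[0,0,0,0,0],"gripper":[255,255,255,255,255]}' 100
python3 -m creep '{"translation":[[0,0,0],[0,0,0],[0,0,0],[0,0,0],[0,0,0]],"yaw":[0,0,0,0,0],"gripper":[255,255,255,255,255]}'
python3 -m creep '{"translation":[[0,0,0],[0,0,0],[0,0,0],[0,0,0],[0,0,0]],"yaw":[0,0,0,0,0],"gripper":[255,255,255,255,255]}'
```

```text
time_s: 1.82
ee_pos: [0.4632, 0.1498, 0.0996]
eef_rot: [-3.133, 0.001, 1.594]
force: [-0.4, -0.3, 0.1]
grip_width: 0.0938
time_s: 2.23
ee_pos: [0.4633, 0.1505, 0.0408]
eef_rot: [-3.133, 0.001, 1.595]
force: [0.6, -0.7, 0.7]
grip_width: 0.0939
time_s: 2.65
ee_pos: [0.4635, 0.1506, 0.0412]
eef_rot: [-3.134, 0.001, 1.595]
force: [0.5, 0.2, 0.2]
grip_width: 0.0641
time_s: 3.07
ee_pos: [0.4634, 0.1505, 0.0412]
eef_rot: [-3.134, 0.001, 1.595]
force: [0.5, 0.1, -0.4]
grip_width: 0.0306
time_s: 3.48
ee_pos: [0.4636, 0.1506, 0.0413]
eef_rot: [-3.134, 0.001, 1.595]
force: [1.2, -0.2, 0.3]
grip_width: 0.0159
```

```bash
python3 -m creep '{"translation":[[0,0,0],[0,0,0],[0,0,5],[0,0,15],[0,0,30]],"yaw":[0,0,0,0,0],"gripper":[255,255,255,255,255]}'
python3 -m creep '{"translation":[[-10,-10,10],[-20,-20,20],[-30,-30,25],[-38,-38,25],[-46,-46,25]],"yaw":[0.08,0.18,0.3,0.42,0.54],"gripper":[255,255,255,255,255]}'
python3 -m creep '{"translation":[[-10,-10,0],[-20,-20,0],[-30,-30,0],[-38,-38,0],[-48,-48,0]],"yaw":[0.11,0.22,0.34,0.45,0.55],"gripper":[255,255,255,255,255]}'
python3 -m creep '{"translation":[[0,-8,0],[0,-14,0],[0,-16,0],[0,-16,0],[0,-16,0]],"yaw":[0.12,0.24,0.36,0.44,0.45],"gripper":[255,255,255,255,255]}'
python3 - <<'E'
from h import *
import pickle
o=ctrl.get_obs();print(o['ee_pos'],o['eef_rot'],o['force'],o['moment'])
c=grab('wrist');save(c,'w2.png');pickle.dump(c,open('w2.pkl','wb'))
c=grab('scene');save(c,'s2.png',(200,150,460,410),2.3);pickle.dump(c,open('s2.pkl','wb'))
E
```

```text
time_s: 3.9
ee_pos: [0.4628, 0.1504, 0.0712]
eef_rot: [-3.132, 0.002, 1.595]
force: [0.1, 0.3, -2.6]
grip_width: 0.0162
time_s: 4.32
ee_pos: [0.4164, 0.104, 0.0973]
eef_rot: [-3.132, 0.002, 2.141]
force: [0.1, 0.1, -2.3]
grip_width: 0.0157
time_s: 4.73
ee_pos: [0.368, 0.0557, 0.0979]
eef_rot: [-3.132, 0.002, 2.696]
force: [-0.2, 0.2, -2.3]
grip_width: 0.0155
time_s: 5.15
ee_pos: [0.3679, 0.0395, 0.0985]
eef_rot: [-3.132, 0.002, -3.133]
force: [0.1, 1.0, -2.6]
grip_width: 0.0156
[0.36789439 0.03949596 0.09853312] [-3.13238640e+00  2.49596222e-03 -3.13315435e+00] [ 0.08486143  0.98403458 -2.63602966] [ 0.02540071 -0.02407274  0.02641671]
```

View pics/w2.png

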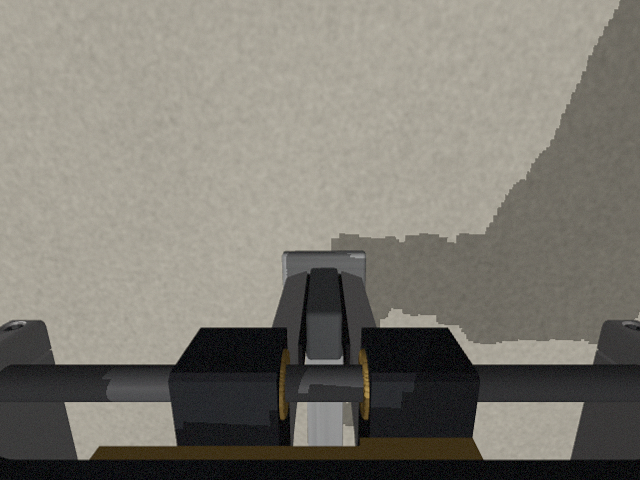

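View pics/s2.png

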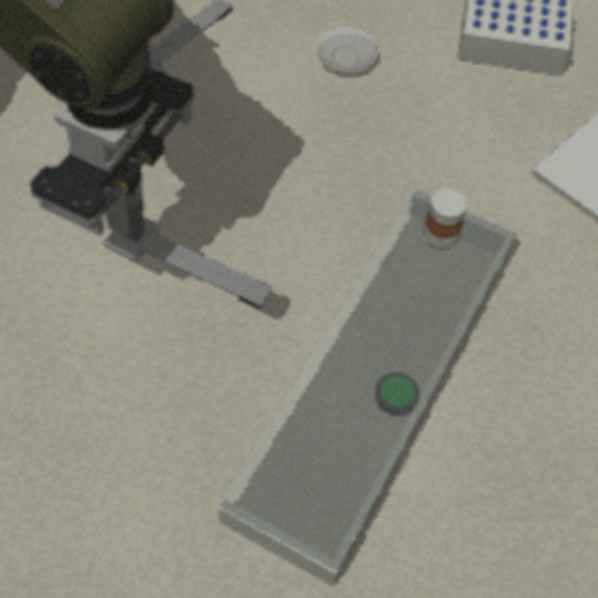

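The wrist view shows the grip held square between the fingers. The scene crop shows the blade pointing along +x, with its tip at about (314,276) in the full image. I'll check the blade's heights from the depth image.

```bash
python3 - <<'E'
from h import *
import pickle
c=pickle.load(open('s2.pkl','rb'))
for a in [(170,254),(185,260),(200,266),(215,273),(230,279),(245,285),(255,289),(262,291)]:
    u,v=int(round(200+a[0]/2.3)),int(round(150+a[1]/2.3)); print(a,pd(c,u,v).round(4))
o=ctrl.get_obs();print(o['ee_pos'],o['force'])
# table bias check near
for a in [(300,340),(180,320)]:
    u,v=int(200+a[0]/2.3),int(150+a[1]/2.3); print(pd(c,u,v).round(4))
E
```

```text
(170, 254) [0.4206 0.0392 0.0639]
(185, 260) [0.4381 0.0379 0.0658]
(200, 266) [0.4559 0.0398 0.0639]
(215, 273) [0.4731 0.0383 0.0661]
(230, 279) [0.4898 0.0418 0.0658]
(245, 285) [0.5078 0.0427 0.0656]
(255, 289) [0.5187 0.0421 0.0664]
(262, 291) [0.5259 0.0434 0.0659]
[0.36795609 0.03967002 0.09833536] [-0.25918965 -0.24040006 -3.03711414]
[0.5671 0.0493 0.0009]
[0.4479 0.0071 0.0008]
```

```bash
python3 -m creep '{"translation":[[0,0,-15],[0,-1,-30],[0,-1,-40],[0,-1,-40],[0,-1,-40]],"yaw":[-0.015,-0.015,-0.015,-0.015,-0.015],"gripper":[255,255,255,255,255]}'
python3 -m creep '{"translation":[[12,0,0],[30,0,0],[50,0,0],[70,0,0],[85,0,0]],"yaw":[0,0,0,0,0],"gripper":[255,255,255,255,255]}'
python3 -m creep '{"translation":[[15,0,0],[35,0,0],[55,0,0],[70,0,0],[80,0,0]],"yaw":[0,0,0,0,0],"gripper":[255,255,255,255,255]}'
python3 -m creep '{"translation":[[3,0,0],[3,0,0],[3,0,0],[3,0,0],[3,0,0]],"yaw":[0,0,0,0,0],"gripper":[255,255,255,255,255]}'
python3 - <<'E'
from h import *
import pickle
o=ctrl.get_obs();print(o['ee_pos'],o['eef_rot'],o['force'],o['moment'])
c=grab('scene');save(c,'s3.png',(280,200,440,360),3.7);pickle.dump(c,open('s3.pkl','wb'))
E
```

```text
time_s: 5.67
ee_pos: [0.3678, 0.0387, 0.0585]
eef_rot: [-3.132, 0.002, 3.127]
force: [-0.3, 0.3, -2.4]
grip_width: 0.0159
time_s: 6.08
ee_pos: [0.4547, 0.0388, 0.0596]
eef_rot: [-3.132, 0.003, 3.126]
force: [-0.2, 0.9, -1.7]
grip_width: 0.0156
time_s: 6.5
ee_pos: [0.5363, 0.0389, 0.0607]
eef_rot: [-3.132, 0.005, 3.125]
force: [-0.9, 0.0, -3.0]
grip_width: 0.0157
time_s: 6.92
ee_pos: [0.5388, 0.0389, 0.0609]
eef_rot: [-3.132, 0.005, 3.125]
force: [0.5, -0.7, -2.8]
grip_width: 0.0155
[0.5388498  0.03893464 0.06092385] [-3.13245452  0.00470414  3.12473504] [ 0.54938822 -0.69972352 -2.83441993] [ 0.03184889  0.02859624 -0.02959   ]
```

View pics/s3.png

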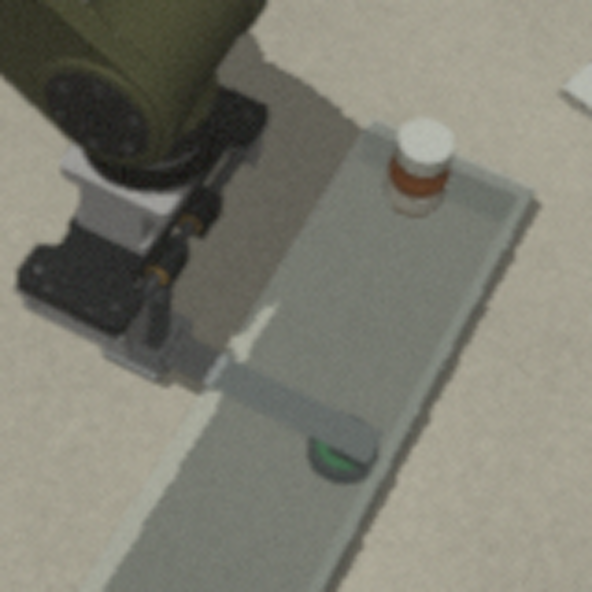

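```bash
python3 - <<'E'
from h import *
import pickle
c=pickle.load(open('s3.pkl','rb'))
for n,u,v,h in [("tip",280+368/3.7,200+445/3.7,.027),("bladeUp",280+262/3.7,200+365/3.7,.027),("bladeLo",280+250/3.7,200+398/3.7,.027),("disc low edge",280+340/3.7,200+481/3.7,.012),("disc right",280+378/3.7,200+470/3.7,.012)]: print(n,pz(c,u,v,h).round(4))
Wi=np.linalg.inv(c['W'])
for n,p in [("disc0",(.681,.039,.012,1)),("tip exp",(.697,.040,.027,1)),("backinner floor",(.703,.04,.0,1))]:
    q=Wi@np.array(p); u=q[0]/q[2]*c['fx']+c['cx'];v=q[1]/q[2]*c['fy']+c['cy'];print(n,(u-280)*3.7,(v-200)*3.7)
E
```

```text
tip [0.6978 0.0377 0.027 ]
bladeUp [0.6171 0.0556 0.027 ]
bladeLo [0.621  0.0311 0.027 ]
disc low edge [0.6915 0.015  0.012 ]
disc right [0.7086 0.0332 0.012 ]
disc0 341.0228359651407 442.38032588973823
tip exp 368.39014205711635 441.41036085541356
backinner floor 371.86268766408017 465.890842141468
```

```bash
python3 -m creep '{"translation":[[-3,0,0],[-6,0,-1],[-6,0,-3],[-6,0,-5],[-6,0,-5]],"yaw":[0,0,0,0,0],"gripper":[255,255,255,255,255]}'
python3 -m creep '{"translation":[[0,0,-0.5],[0,0,-1],[0,0,-1],[0,0,-1],[0,0,-1]],"yaw":[0,0,0,0,0],"gripper":[255,255,255,255,255]}'
python3 -m creep '{"translation":[[0,0,-0.5],[0,0,-0.5],[0,0,-0.5],[0,0,-0.5],[0,0,-0.5]],"yaw":[0,0,0,0,0],"gripper":[255,255,255,255,255]}'
```

```text
time_s: 7.38
ee_pos: [0.5327, 0.0389, 0.0555]
eef_rot: [-3.132, 0.004, 3.125]
force: [0.4, -0.8, -3.4]
grip_width: 0.0157
time_s: 7.8
ee_pos: [0.5328, 0.0389, 0.0545]
eef_rot: [-3.132, 0.004, 3.125]
force: [-0.5, -0.6, -1.9]
grip_width: 0.0157
time_s: 8.22
ee_pos: [0.5328, 0.0389, 0.054]
eef_rot: [-3.132, 0.004, 3.125]
force: [-0.9, 0.3, -2.3]
grip_width: 0.0157
```

```bash
cat > r.py <<'E'
from station import ctrl
o=ctrl.get_obs();print('  F',o['force'].round(2),'M',o['moment'].round(3),'z',o['ee_pos'].round(4))
E
python3 r.py
python3 -m creep '{"translation":[[0,0,-0.5],[0,0,-0.5],[0,0,-0.5]],"yaw":[0,0,0],"gripper":[255,255,255]}' >/dev/null; python3 r.py
python3 -m creep '{"translation":[[0,0,-0.5],[0,0,-0.5],[0,0,-0.5]],"yaw":[0,0,0],"gripper":[255,255,255]}'>/dev/null; python3 r.py
python3 -m creep '{"translation":[[0,0,-0.5],[0,0,-0.5],[0,0,-0.5]],"yaw":[0,0,0],"gripper":[255,255,255]}'>/dev/null; python3 r.py
```

```text
F [-0.93  0.28 -2.28] M [0.024 0.07  0.057] z [0.5328 0.0389 0.054 ]
  F [-0.36 -0.34 -2.12] M [0.023 0.068 0.006] z [0.5328 0.0389 0.0535]
  F [ 0.88 -0.4  -2.65] M [ 0.04   0.013 -0.057] z [0.5327 0.0389 0.0529]
  F [ 0.69  1.1  -2.31] M [0.061 0.078 0.006] z [0.5327 0.0389 0.0524]
```

```bash

python3 -m creep '{"translation":[[0,0,-0.5],[0,0,-0.5],[0,0,-0.5]],"yaw":[0,0,0],"gripper":[255,255,255]}' >/dev/null; python3 r.py
python3 -m creep '{"translation":[[0,0,-0.5],[0,0,-0.5],[0,0,-0.5]],"yaw":[0,0,0],"gripper":[255,255,255]}'>/dev/null; python3 r.py
```

```text
F [-1.64 -0.2  -1.1 ] M [0.029 0.002 0.002] z [0.5327 0.0389 0.0519]
  F [-1.9  -0.22  0.11] M [0.078 0.077 0.04 ] z [0.5328 0.0389 0.0516]
```

```bash

python3 -m creep '{"translation":[[0,0,0],[0,0,0],[0,0,0]],"yaw":[0,0,0],"gripper":[255,255,255]}' >/dev/null; python3 r.py
python3 -m creep '{"translation":[[0,0,-0.4],[0,0,-0.4],[0,0,-0.4]],"yaw":[0,0,0],"gripper":[255,255,255]}' >/dev/null; python3 r.py
python3 -m creep '{"translation":[[0,0,0],[0,0,0]],"yaw":[0,0],"gripper":[255,255]}'>/dev/null; python3 r.py
```

```text
F [-1.78 -0.3   0.65] M [-0.012  0.087 -0.051] z [0.5328 0.0389 0.0516]
  F [-2.88 -0.49  2.16] M [0.082 0.036 0.067] z [0.5328 0.0389 0.0512]
  F [-2.32 -0.34  0.71] M [0.069 0.101 0.021] z [0.5328 0.0389 0.0513]
```

```bash

python3 -m creep '{"translation":[[0,0,-0.4],[0,0,-0.4],[0,0,-0.4]],"yaw":[0,0,0],"gripper":[255,255,255]}' >/dev/null; python3 r.py
python3 -m creep '{"translation":[[0,0,0],[0,0,0]],"yaw":[0,0],"gripper":[255,255]}'>/dev/null; python3 r.py
python3 -m creep '{"translation":[[0,0,0],[0,0,0]],"yaw":[0,0],"gripper":[255,255]}'>/dev/null; python3 r.py
```

```text
F [-3.22 -0.    2.69] M [0.065 0.134 0.021] z [0.5328 0.0389 0.0509]
  F [-3.67  0.76  2.35] M [0.069 0.16  0.029] z [0.5328 0.039  0.0509]
  F [-3.41 -0.12  1.85] M [0.034 0.12  0.008] z [0.5328 0.039  0.051 ]
```

```bash

python3 -m creep '{"translation":[[-1,0,0],[-2,0,0],[-3,0,0],[-4,0,0]],"yaw":[0,0,0,0],"gripper":[255,255,255,255]}' >/dev/null; python3 r.py
python3 -m creep '{"translation":[[-1,0,0],[-2,0,0],[-3,0,0],[-4,0,0]],"yaw":[0,0,0,0],"gripper":[255,255,255,255]}' >/dev/null; python3 r.py
```

```text
F [ 2.77 -0.36  0.68] M [ 0.116 -0.797  0.052] z [0.529  0.039  0.0511]
  F [ 1.33 -0.29  1.12] M [ 0.105 -0.731 -0.003] z [0.525  0.0389 0.0511]
```

```bash

python3 -m creep '{"translation":[[0,0,-0.3],[-1,0,-0.3],[-3,0,-0.3],[-5,0,-0.3],[-7,0,-0.3]],"yaw":[0,0,0,0,0],"gripper":[255,255,255,255,255]}' >/dev/null; python3 r.py
python3 -m creep '{"translation":[[-2,0,0],[-4,0,0],[-6,0,0],[-8,0,0],[-10,0,0]],"yaw":[0,0,0,0,0],"gripper":[255,255,255,255,255]}' >/dev/null; python3 r.py
python3 - <<'E'
from h import *
import pickle
c=grab('scene');save(c,'s4.png',(280,200,440,360),3.7);pickle.dump(c,open('s4.pkl','wb'))
E
```

```text
F [ 2.75 -0.35  0.67] M [ 0.064 -0.89   0.038] z [0.5178 0.0389 0.0509]
  F [ 1.    0.56 -0.26] M [ 0.036 -0.795 -0.009] z [0.5075 0.0389 0.0508]
```

View pics/s4.png

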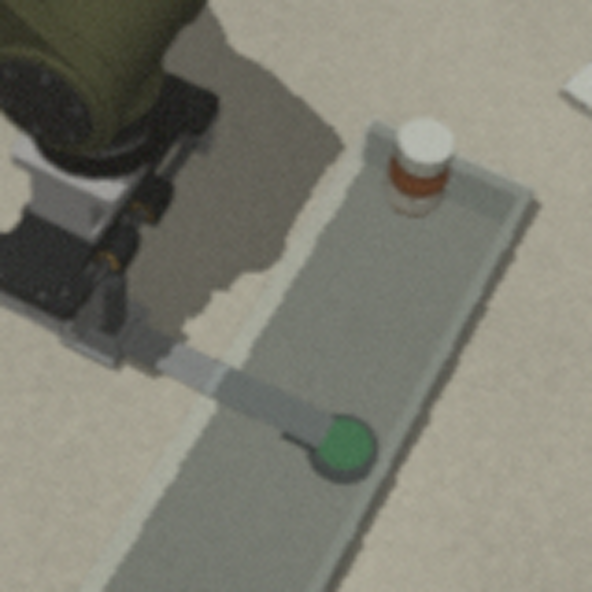

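The disc stayed at about (345,448) while the pad slid back off it, so 3.4 N was too little. The moment is evidently referred to a point well above the TCP, and the readings then agree with contact at the pad. I'll lift, go forward again and press harder, stepping backward slightly as I press so friction doesn't preload the pad.

```bash

python3 -m creep '{"translation":[[0,0,2],[0,0,5],[0,0,6],[8,0,6],[20,0,6]],"yaw":[0,0,0,0,0],"gripper":[255,255,255,255,255]}' >/dev/null; python3 r.py
python3 -m creep '{"translation":[[4,0,0],[7,0,0],[7,0,-1],[7,0,-2],[7,0,-3]],"yaw":[0,0,0,0,0],"gripper":[255,255,255,255,255]}' >/dev/null; python3 r.py
python3 -m creep '{"translation":[[0,0,-1],[0,0,-1.5],[0,0,-1.5],[0,0,-1.5]],"yaw":[0,0,0,0],"gripper":[255,255,255,255]}' >/dev/null; python3 r.py
```

```text
F [ 0.84  0.45 -2.16] M [ 0.009 -0.026  0.005] z [0.5273 0.039  0.0568]
  F [-0.31  0.07 -2.39] M [ 0.102  0.099 -0.005] z [0.5339 0.039  0.0535]
  F [ 0.2   0.14 -1.25] M [ 0.009  0.045 -0.035] z [0.5338 0.039  0.052 ]
```

```bash

python3 -m creep '{"translation":[[-0.3,0,-0.5],[-0.6,0,-0.5],[-0.6,0,-0.5]],"yaw":[0,0,0],"gripper":[255,255,255]}' >/dev/null; python3 r.py
python3 -m creep '{"translation":[[-0.3,0,-0.4],[-0.6,0,-0.4],[-0.6,0,-0.4]],"yaw":[0,0,0],"gripper":[255,255,255]}' >/dev/null; python3 r.py
python3 -m creep '{"translation":[[-0.3,0,-0.3],[-0.6,0,-0.3],[-0.6,0,-0.3]],"yaw":[0,0,0],"gripper":[255,255,255]}' >/dev/null; python3 r.py
```

```text
F [-0.03 -0.17 -1.29] M [ 0.045 -0.336  0.014] z [0.5334 0.039  0.0517]
  F [ 0.9  -0.01 -0.85] M [ 0.03  -0.463  0.042] z [0.533  0.039  0.0515]
  F [1.21 0.61 0.24] M [ 0.066 -0.613 -0.012] z [0.5325 0.039  0.0513]
```

```bash

python3 -m creep '{"translation":[[-0.2,0,-0.4],[-0.3,0,-0.4],[-0.3,0,-0.4]],"yaw":[0,0,0],"gripper":[255,255,255]}' >/dev/null; python3 r.py
python3 -m creep '{"translation":[[-0.2,0,-0.4],[-0.3,0,-0.4],[-0.3,0,-0.4]],"yaw":[0,0,0],"gripper":[255,255,255]}' >/dev/null; python3 r.py
python3 -m creep '{"translation":[[0,0,0],[0,0,0]],"yaw":[0,0],"gripper":[255,255]}' >/dev/null; python3 r.py
```

```text
F [ 3.35 -1.31 -0.59] M [ 0.043 -0.856  0.001] z [0.5324 0.039  0.051 ]
  F [2.9  0.28 0.74] M [ 0.096 -0.957 -0.029] z [0.5323 0.039  0.0507]
  F [ 2.39 -0.2   1.84] M [ 0.035 -0.94  -0.007] z [0.5323 0.039  0.0508]
```

```bash

python3 -m creep '{"translation":[[0,0,-0.5],[0,0,-0.5],[0,0,-0.5]],"yaw":[0,0,0],"gripper":[255,255,255]}' >/dev/null; python3 r.py
python3 -m creep '{"translation":[[-0.2,0,-0.4],[-0.2,0,-0.4],[-0.2,0,-0.4]],"yaw":[0,0,0],"gripper":[255,255,255]}' >/dev/null; python3 r.py
python3 -m creep '{"translation":[[0,0,0],[0,0,0]],"yaw":[0,0],"gripper":[255,255]}' >/dev/null; python3 r.py
python3 -m creep '{"translation":[[0,0,0]],"yaw":[0],"gripper":[255]}' >/dev/null; python3 r.py
```

```text
F [0.43 0.53 2.58] M [ 0.041 -0.838 -0.002] z [0.5323 0.039  0.0504]
  F [ 1.71 -0.01  2.56] M [ 0.109 -1.069  0.046] z [0.5322 0.039  0.0501]
  F [1.27 0.14 3.68] M [ 0.03  -1.002  0.026] z [0.5322 0.039  0.0501]
  F [1.48 0.16 3.23] M [ 0.152 -0.977  0.047] z [0.5323 0.039  0.0501]
```

```bash

python3 -m creep '{"translation":[[-0.5,0,0],[-1,0,0],[-2,0,0],[-3,0,0]],"yaw":[0,0,0,0],"gripper":[255,255,255,255]}' >/dev/null; python3 r.py
python3 -m creep '{"translation":[[-1,0,0],[-2,0,0],[-3,0,0],[-4,0,0]],"yaw":[0,0,0,0],"gripper":[255,255,255,255]}' >/dev/null; python3 r.py
python3 -m creep '{"translation":[[-1,0,0],[-2,0,0],[-3,0,0],[-4,0,0]],"yaw":[0,0,0,0],"gripper":[255,255,255,255]}' >/dev/null; python3 r.py
python3 - <<'E'
from h import *
import pickle
for f in('s3','s4',None):
    c=pickle.load(open(f+'.pkl','rb')) if f else grab('scene')
    p=c['pixels'][280:350,330:410].astype(int); m=(p[:,:,1]-p[:,:,0]>25)&(p[:,:,1]-p[:,:,2]>10)
    ys,xs=np.nonzero(m); print(f,m.sum(),xs.mean()+330,xs.max()+330,ys.mean()+280,ys.max()+280)
save(c,'s5.png',(280,200,440,360),3.7)
E
```

```text
F [ 4.03 -0.32  1.84] M [ 0.07  -1.367  0.013] z [0.5293 0.039  0.0501]
  F [2.95 0.21 3.41] M [ 0.093 -1.386 -0.038] z [0.5252 0.039  0.0502]
  F [ 3.93 -0.3   2.15] M [ 0.066 -1.274  0.028] z [0.5211 0.039  0.0501]
s3 27 369.55555555555554 374 323.51851851851853 326
s4 139 373.0 379 319.9208633093525 326
None 65 375.55384615384617 379 321.0 326
```

View pics/s5.png

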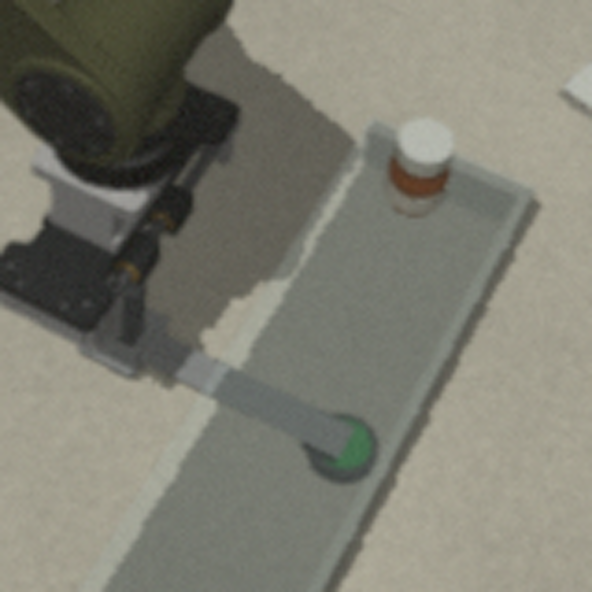

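The disc is still at (343,447) and the pad slid again, with N about 5 N and drag about 3.6 N. I'll re-seat the pad over the disc's centre and press a little harder.

```bash

python3 -m creep '{"translation":[[0,0,2],[0,0,5],[4,0,5],[10,0,5],[14,0,5]],"yaw":[0,0,0,0,0],"gripper":[255,255,255,255,255]}' >/dev/null; python3 r.py
python3 -m creep '{"translation":[[0,0,-1],[0,0,-2],[0,0,-3],[0,0,-3]],"yaw":[0,0,0,0],"gripper":[255,255,255,255]}' >/dev/null; python3 r.py
python3 -m creep '{"translation":[[-0.3,0,-0.5],[-0.6,0,-1],[-0.8,0,-1.2],[-0.8,0,-1.2]],"yaw":[0,0,0,0],"gripper":[255,255,255,255]}' >/dev/null; python3 r.py
python3 -m creep '{"translation":[[-0.2,0,-0.4],[-0.2,0,-0.4],[-0.2,0,-0.4]],"yaw":[0,0,0],"gripper":[255,255,255]}' >/dev/null; python3 r.py
```

```text
F [ 0.57 -0.08 -3.04] M [0.032 0.106 0.06 ] z [0.5354 0.039  0.0549]
  F [-1.21 -0.11 -2.16] M [0.001 0.051 0.01 ] z [0.5352 0.039  0.0516]
  F [2.25 0.06 0.08] M [ 0.067 -0.76   0.046] z [0.5348 0.039  0.0507]
  F [ 0.38  0.15 -0.12] M [ 0.032 -0.797 -0.028] z [0.5347 0.039  0.0505]
```

```bash

python3 -m creep '{"translation":[[-0.2,0,-0.5],[-0.2,0,-0.5],[-0.2,0,-0.5]],"yaw":[0,0,0],"gripper":[255,255,255]}' >/dev/null; python3 r.py
python3 -m creep '{"translation":[[-0.2,0,-0.5],[-0.2,0,-0.5],[-0.2,0,-0.5]],"yaw":[0,0,0],"gripper":[255,255,255]}' >/dev/null; python3 r.py
python3 -m creep '{"translation":[[-0.2,0,-0.4],[-0.2,0,-0.4],[-0.2,0,-0.4]],"yaw":[0,0,0],"gripper":[255,255,255]}' >/dev/null; python3 r.py
python3 -m creep '{"translation":[[0,0,0]],"yaw":[0],"gripper":[255]}' >/dev/null; python3 r.py
```

```text
F [ 1.9  -1.21  2.2 ] M [ 0.055 -0.861  0.009] z [0.5347 0.039  0.0501]
  F [ 1.17 -0.43  3.29] M [ 0.035 -0.961  0.05 ] z [0.5346 0.039  0.0498]
  F [-0.06 -0.8   4.35] M [ 0.058 -1.115  0.034] z [0.5346 0.039  0.0495]
  F [ 0.39 -0.06  3.98] M [ 0.041 -0.902 -0.016] z [0.5346 0.039  0.0496]
```

```bash

python3 -m creep '{"translation":[[-0.4,0,0],[-0.8,0,0],[-1.2,0,0]],"yaw":[0,0,0],"gripper":[255,255,255]}' >/dev/null; python3 r.py
python3 -m creep '{"translation":[[-0.4,0,0],[-0.8,0,0],[-1.2,0,0]],"yaw":[0,0,0],"gripper":[255,255,255]}' >/dev/null; python3 r.py
python3 -m creep '{"translation":[[0,0,0]],"yaw":[0],"gripper":[255]}' >/dev/null; python3 r.py
python3 -m creep '{"translation":[[0,0,0]],"yaw":[0],"gripper":[255]}' >/dev/null; python3 r.py
```

```text
F [ 3.2  -0.48  2.94] M [ 0.084 -1.416  0.026] z [0.5336 0.039  0.0496]
  F [3.63 0.4  3.03] M [ 0.057 -1.455  0.018] z [0.5324 0.039  0.0496]
  F [3.56 0.26 2.51] M [ 0.106 -1.301  0.013] z [0.5324 0.039  0.0497]
  F [3.71 0.44 2.3 ] M [ 0.108 -1.395  0.032] z [0.5323 0.039  0.0497]
```

```bash

python3 -m creep '{"translation":[[-0.2,0,-0.5],[-0.4,0,-0.5],[-0.6,0,-0.5]],"yaw":[0,0,0],"gripper":[255,255,255]}' >/dev/null; python3 r.py
python3 -m creep '{"translation":[[-0.5,0,-0.2],[-1,0,-0.2],[-1.5,0,-0.2]],"yaw":[0,0,0],"gripper":[255,255,255]}' >/dev/null; python3 r.py
python3 -m creep '{"translation":[[-0.5,0,0],[-1,0,0],[-1.5,0,0],[-2,0,0]],"yaw":[0,0,0,0],"gripper":[255,255,255,255]}' >/dev/null; python3 r.py
python3 -m creep '{"translation":[[-0.5,0,0],[-1,0,0],[-1.5,0,0],[-2,0,0]],"yaw":[0,0,0,0],"gripper":[255,255,255,255]}' >/dev/null; python3 r.py
python3 - <<'E'
from h import *
import pickle
c=grab('scene');pickle.dump(c,open('s6.pkl','wb'))
p=c['pixels'][280:350,330:410].astype(int); m=(p[:,:,1]-p[:,:,0]>25)&(p[:,:,1]-p[:,:,2]>10)
ys,xs=np.nonzero(m); print(m.sum(),xs.mean()+330,xs.max()+330,ys.mean()+280,ys.max()+280)
E
python3 r.py
```

```text
F [3.29 0.4  4.58] M [ 0.118 -1.691  0.042] z [0.532  0.039  0.0493]
  F [ 4.69 -0.31  4.56] M [ 0.044 -1.731 -0.055] z [0.5305 0.039  0.0492]
  F [4.54 0.17 3.35] M [ 0.051 -1.713 -0.104] z [0.5285 0.039  0.0492]
  F [ 2.53 -0.74  4.45] M [ 0.035 -1.729 -0.016] z [0.5264 0.039  0.0492]
3 375.6666666666667 376 321.6666666666667 322
  F [4.72 0.23 3.67] M [ 0.04  -1.759 -0.015] z [0.5264 0.039  0.0492]
```

```bash
cat > g.py <<'E'
from h import *
c=grab('scene')
p=c['pixels'][270:350,310:410].astype(int); m=(p[:,:,1]-p[:,:,0]>25)&(p[:,:,1]-p[:,:,2]>10)
ys,xs=np.nonzero(m); print('green',m.sum(),xs.mean()+310,xs.max()+310,ys.mean()+270,ys.max()+270)
E
python3 -m creep '{"translation":[[-1,0,0],[-2,0,0],[-3,0,0],[-4,0,0],[-5,0,0]],"yaw":[0,0,0,0,0],"gripper":[255,255,255,255,255]}' >/dev/null; python3 r.py
python3 -m creep '{"translation":[[-1,0,0],[-2,0,0],[-3,0,0],[-4,0,0],[-5,0,0]],"yaw":[0,0,0,0,0],"gripper":[255,255,255,255,255]}' >/dev/null; python3 r.py
python3 g.py
```

```text
F [3.8  0.4  2.53] M [ 0.018 -1.77  -0.037] z [0.5212 0.039  0.0492]
  F [4.49 0.02 4.57] M [ 0.021 -1.749 -0.032] z [0.5161 0.039  0.0492]
green 4 371.75 372 319.25 320
```

The disc now follows the pad (N about 6.3 N, steady moment). I'll continue.

```bash

python3 -m creep '{"translation":[[-2,0,0],[-4,0,0],[-6,0,0],[-8,0,0],[-10,0,0]],"yaw":[0,0,0,0,0],"gripper":[255,255,255,255,255]}' >/dev/null; python3 r.py
python3 -m creep '{"translation":[[-2,0,0],[-4,0,0],[-6,0,0],[-8,0,0],[-10,0,0]],"yaw":[0,0,0,0,0],"gripper":[255,255,255,255,255]}' >/dev/null; python3 r.py
python3 g.py
```

```text
F [ 3.76 -0.73  3.28] M [ 0.051 -1.791  0.013] z [0.5058 0.039  0.0492]
  F [ 4.73 -0.03  3.78] M [-0.035 -1.728 -0.054] z [0.4956 0.039  0.0492]
green 3 363.6666666666667 364 315.0 316
```

```bash

python3 -m creep '{"translation":[[-2,0,0],[-4,0,0],[-6,0,0],[-8,0,0],[-10,0,0]],"yaw":[0,0,0,0,0],"gripper":[255,255,255,255,255]}' >/dev/null; python3 r.py
python3 -m creep '{"translation":[[-2,0,0],[-4,0,0],[-6,0,0],[-8,0,0],[-10,0,0]],"yaw":[0,0,0,0,0],"gripper":[255,255,255,255,255]}' >/dev/null; python3 r.py
python3 g.py
```

```text
F [ 3.63 -0.9   3.18] M [-1.000e-03 -1.832e+00 -3.800e-02] z [0.4851 0.039  0.0491]
  F [ 4.61 -1.26  3.95] M [ 0.007 -1.773 -0.014] z [0.4749 0.039  0.0492]
green 5 355.2 356 311.4 313
```

Steady, so I'll keep dragging from TCP x 0.475 to about 0.405.

```bash

python3 -m creep '{"translation":[[-2,0,0],[-4,0,0],[-6,0,0],[-8,0,0],[-10,0,0]],"yaw":[0,0,0,0,0],"gripper":[255,255,255,255,255]}' >/dev/null; python3 r.py
python3 -m creep '{"translation":[[-2,0,0],[-4,0,0],[-6,0,0],[-8,0,0],[-10,0,0]],"yaw":[0,0,0,0,0],"gripper":[255,255,255,255,255]}' >/dev/null; python3 r.py
python3 -m creep '{"translation":[[-2,0,0],[-4,0,0],[-6,0,0],[-8,0,0],[-10,0,0]],"yaw":[0,0,0,0,0],"gripper":[255,255,255,255,255]}' >/dev/null; python3 r.py
python3 g.py
```

```text
F [ 4.01 -0.56  4.2 ] M [-0.015 -1.818 -0.043] z [0.4644 0.039  0.0491]
  F [ 4.69 -1.24  4.93] M [ 0.013 -1.828 -0.042] z [0.4542 0.039  0.0491]
  F [ 5.04 -0.41  3.66] M [ 0.02  -1.751 -0.062] z [0.444  0.039  0.0491]
green 3 343.6666666666667 344 305.0 306
```

```bash

python3 -m creep '{"translation":[[-2,0,0],[-4,0,0],[-6,0,0],[-8,0,0],[-10,0,0]],"yaw":[0,0,0,0,0],"gripper":[255,255,255,255,255]}' >/dev/null; python3 r.py
python3 -m creep '{"translation":[[-2,0,0],[-4,0,0],[-6,0,0],[-8,0,0],[-10,0,0]],"yaw":[0,0,0,0,0],"gripper":[255,255,255,255,255]}' >/dev/null; python3 r.py
python3 -m creep '{"translation":[[-2,0,0],[-4,0,0],[-6,0,0],[-8,0,0],[-10,0,0]],"yaw":[0,0,0,0,0],"gripper":[255,255,255,255,255]}' >/dev/null; python3 r.py
python3 g.py
```

```text
F [3.58 0.21 5.05] M [ 0.077 -1.886 -0.035] z [0.4335 0.039  0.0491]
  F [ 4.52 -0.14  3.97] M [-0.03  -1.879 -0.053] z [0.4233 0.039  0.0491]
  F [4.13 0.26 3.87] M [ 0.012 -1.807  0.011] z [0.4131 0.039  0.0491]
green 2 332.0 332 299.5 300
```

```bash

python3 -m creep '{"translation":[[-2,0,0.1],[-4,0,0.1],[-6,0,0.1],[-8,0,0.1],[-10,0,0.1]],"yaw":[0,0,0,0,0],"gripper":[255,255,255,255,255]}' >/dev/null; python3 r.py
python3 -m creep '{"translation":[[-2,0,0],[-4,0,0],[-6,0,0],[-8,0,0],[-10,0,0]],"yaw":[0,0,0,0,0],"gripper":[255,255,255,255,255]}' >/dev/null; python3 r.py
python3 -m creep '{"translation":[[0,0,0.5],[0,0,1],[0,0,2],[0,0,6],[0,0,14]],"yaw":[0,0,0,0,0],"gripper":[255,255,255,255,255]}'; python3 r.py
python3 - <<'E'
from h import *
import pickle
c=grab('scene');save(c,'s7.png',(250,190,450,390),3);pickle.dump(c,open('s7.pkl','wb'))
E
```

```text
F [ 3.99 -0.04  3.79] M [-0.021 -1.828 -0.019] z [0.4026 0.039  0.0491]
  F [ 3.93 -0.26  4.37] M [-0.024 -1.856 -0.037] z [0.3924 0.039  0.0492]
time_s: 27.2
ee_pos: [0.3908, 0.0391, 0.0624]
eef_rot: [-3.133, 0.006, 3.125]
force: [0.3, -0.2, -2.8]
grip_width: 0.0156
  F [ 0.31 -0.15 -2.83] M [ 0.012  0.055 -0.021] z [0.3908 0.0391 0.0624]
```

View pics/s7.png

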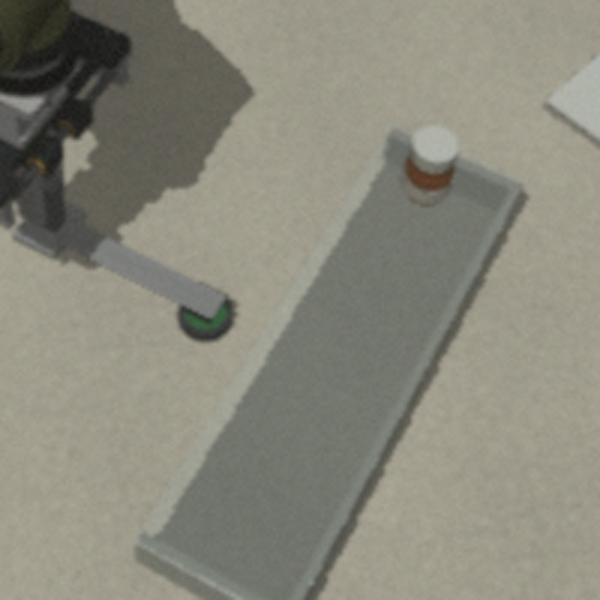

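The disc lies at crop (206,314), which is (319,295) in full, clearly in front of the riser. The raised blade is over it. Next I'll move the probe +100 mm in y and set it down.

```bash

python3 -m creep '{"translation":[[0,0,12],[0,10,22],[0,30,22],[0,55,22],[0,80,22]],"yaw":[0,0,0,0,0],"gripper":[255,255,255,255,255]}' >/dev/null
python3 -m creep '{"translation":[[0,15,0],[0,20,-10],[0,20,-22],[0,20,-34],[0,20,-38]],"yaw":[0,0,0,0,0],"gripper":[255,255,255,255,255]}'; python3 r.py
python3 - <<'E'
from h import *
import pickle
c=pickle.load(open('s7.pkl','rb'))
for n,u,v,h in[("disc",250+206/3,190+314/3,.012),("riserfrontFR",250+140/3,190+545/3,.042),("FL",250+390/3,190+135/3,.042)]:print(n,pz(c,u,v,h).round(4))
E
```

```text
time_s: 28.08
ee_pos: [0.3902, 0.1391, 0.0466]
eef_rot: [-3.131, 0.005, 3.124]
force: [-0.3, -0.0, -3.8]
grip_width: 0.016
  F [-0.27 -0.   -3.81] M [ 0.026  0.063 -0.04 ] z [0.3902 0.1391 0.0466]
disc [0.5435 0.0359 0.012 ]
riserfrontFR [ 0.5995 -0.1616  0.042 ]
FL [0.6024 0.2466 0.042 ]
```

```bash

python3 -m creep '{"translation":[[0,0,-1.5],[0,0,-3],[0,0,-3.5],[0,0,-3.5]],"yaw":[0,0,0,0],"gripper":[255,255,255,255]}' >/dev/null; python3 r.py
python3 -m creep '{"translation":[[0,0,-0.7],[0,0,-0.7],[0,0,-0.7]],"yaw":[0,0,0],"gripper":[255,255,255]}' >/dev/null; python3 r.py
python3 -m creep '{"translation":[[0,0,-0.7],[0,0,-0.7],[0,0,-0.7]],"yaw":[0,0,0],"gripper":[255,255,255]}' >/dev/null; python3 r.py
```

```text
F [ 0.55 -0.17 -2.7 ] M [0.051 0.043 0.019] z [0.3904 0.139  0.0434]
  F [-0.19  0.45 -2.74] M [ 0.043  0.087 -0.013] z [0.3905 0.139  0.0429]
  F [ 1.51  0.42 -2.42] M [ 0.072  0.026 -0.013] z [0.3905 0.139  0.0422]
```

```bash

python3 -m creep '{"translation":[[0,0,-0.7],[0,0,-0.7],[0,0,-0.7]],"yaw":[0,0,0],"gripper":[255,255,255]}' >/dev/null; python3 r.py
python3 -m creep '{"translation":[[0,0,-0.5],[0,0,-0.5],[0,0,-0.5]],"yaw":[0,0,0],"gripper":[255,255,255]}' >/dev/null; python3 r.py
```

```text
F [-0.74 -0.6  -2.29] M [-0.001  0.035  0.02 ] z [0.3904 0.139  0.0414]
  F [-1.82 -0.17  5.98] M [-0.073  0.552  0.064] z [0.3905 0.139  0.0412]
```

Foot contact at 8 N. I'll release, then rise.

```bash

python3 -m creep '{"translation":[[0,0,0.1],[0,0,0.1],[0,0,0.1],[0,0,0.1],[0,0,0.1]],"yaw":[0,0,0,0,0],"gripper":[200,180,160,140,120]}' 
python3 -m creep '{"translation":[[0,0,0],[0,0,0],[0,0,0],[0,0,0],[0,0,0]],"yaw":[0,0,0,0,0],"gripper":[80,40,0,0,0]}' 
python3 -m creep '{"translation":[[0,0,0],[0,0,0],[0,0,0],[0,0,0],[0,0,0]],"yaw":[0,0,0,0,0],"gripper":[0,0,0,0,0]}'
python3 r.py
```

```text
time_s: 29.83
ee_pos: [0.3906, 0.139, 0.0413]
eef_rot: [-3.132, 0.006, 3.124]
force: [-0.6, -0.1, -0.1]
grip_width: 0.0436
time_s: 30.25
ee_pos: [0.3906, 0.139, 0.0413]
eef_rot: [-3.132, 0.006, 3.124]
force: [-0.7, 0.5, -0.4]
grip_width: 0.0769
time_s: 30.67
ee_pos: [0.3906, 0.139, 0.0413]
eef_rot: [-3.132, 0.006, 3.124]
force: [0.5, 0.2, -0.2]
grip_width: 0.0942
  F [ 0.47  0.2  -0.24] M [0.063 0.031 0.023] z [0.3906 0.139  0.0413]
```

```bash

python3 -m creep '{"translation":[[0,0,10],[0,0,35],[0,0,70],[0,0,105],[0,0,135]],"yaw":[0,0,0,0,0],"gripper":[0,0,0,0,0]}' >/dev/null
python3 -m creep '{"translation":[[-5,10,10],[-15,30,20],[-15,45,20],[-15,60,20],[-15,60,20]],"yaw":[0,0,0,0,0],"gripper":[0,0,0,0,0]}'
python3 - <<'E'
from h import *
import pickle
c=grab('scene');save(c,'s8.png',(230,170,450,390),2.7);pickle.dump(c,open('s8.pkl','wb'))
E
```

```text
time_s: 31.5
ee_pos: [0.3753, 0.2006, 0.1987]
eef_rot: [-3.132, 0.007, 3.126]
force: [0.0, -0.5, 0.7]
grip_width: 0.0938
```

View pics/s8.png

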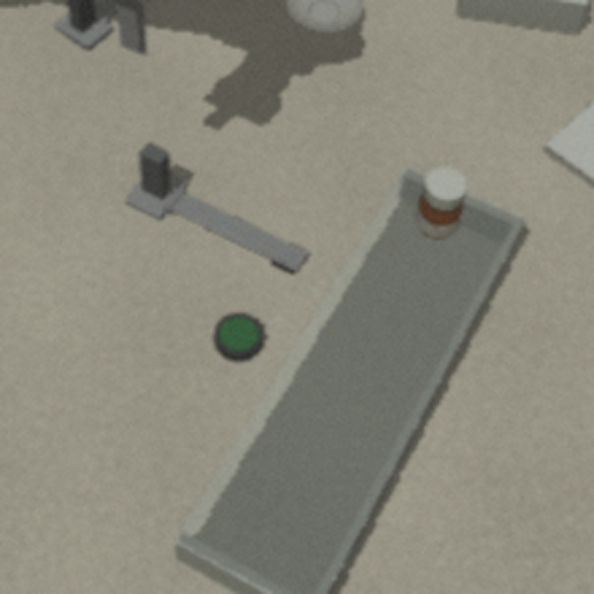

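The disc is at crop (240,336), out in front of the riser. The probe stands flat with its foot at (155,195) and tip at (295,258), well off the disc, and the gripper is clear. I'll check positions, then hand in.

```bash
python3 - <<'E'
from h import *
import pickle
c=pickle.load(open('s8.pkl','rb'))
f=lambda a,b:(230+a/2.7,170+b/2.7)
print('disc',pz(c,*f(240,334),.012).round(4),pd(c,*[int(round(t)) for t in f(240,334)]).round(4))
print('griptop',pd(c,*[int(round(t)) for t in f(155,150)]).round(4))
for a in[(200,212),(240,230),(280,248),(292,255)]:print('blade',pd(c,*[int(round(t)) for t in f(*a)]).round(4))
print('bottle',pz(c,*f(445,183),.102).round(3))
print(ctrl.hand_in())
E
```

```text
disc [0.5427 0.0384 0.012 ] [0.5434 0.0376 0.0125]
griptop [0.3958 0.1399 0.0663]
blade [0.4458 0.1365 0.0072]
blade [0.4884 0.1381 0.0089]
blade [0.5308 0.1383 0.0083]
blade [0.5423 0.1377 0.0086]
bottle [0.648 0.211 0.102]
the job is handed in; nothing more can be done
None
```

I dragged the disc out from under the riser with the probe, set the probe down flat beside it, let go and handed in at about 32 s. No verdict was reported.

**Dragging the disc:** The first two drags, at about 3.4 N and 5 N, only slid the pad over the disc. At about 6.5 N down and 4 N drag (roughly 7.8 N combined, my estimate from noisy wrist readings) the disc followed the pad all the way out.

**Last checks:**
- **Disc:** its centre is at x ≈ 0.543 and its top face at 12 mm, so it lies flat. Its edge is about 26 mm in front of the riser's front edge, taking the nearest edge estimate.
- **Probe:** it stands flat, with the grip top at 66 mm and the blade top at 7–9 mm. It is about 100 mm to the side of the disc, and the gripper is open and clear of it.
- **Bottle:** it measures within 4 mm of where it started, which is about the reading error.
- **Vial and dish:** I did not measure them again; the arm passed well clear of both.

**Disagreement:** the riser's front edge read x ≈ 0.590 from the wrist camera and 0.600–0.610 from the scene camera. I dragged far enough to be clear on either reading.

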